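# Raise the sample canister partway out of the cryo dewar's neck and hold it

### The arm

A 6-joint arm with a two-finger parallel gripper is mounted at the origin on a cart in front of the work surface, level with it; the furniture and walls round the work are solid. World frame = base frame: x ahead of the robot, y to its left, z up, the work surface at z = 0. Lengths are in m, angles in degrees, forces in N, time in s.
With the tool pointing down it reaches from about 0.3 to 0.75 m from the base axis. Payload 8.5 kg.
Tool frame: the origin (TCP) lies between the finger pads; the fingertips stand 8 mm ahead of it and the grasp point (between the pads) lies 11 mm behind it; y points along the fingers, z is the direction in which the jaws open and shut, and the axes are right-handed (so a half turn about y gives the same grasp; the last joint's range is limited). The gripper opens to 85 mm and grips with 20 to 120 N. Pads are 22 mm wide; open, the fingers measure 114 mm over their backs; the gripper's body (76 mm by 85 mm) begins 54 mm behind the grasp point. The pads swing forward as they close: fully open they stand 13 mm farther back than shut.
Start: joints at [58.711, 21.807, 74.336, -0, 83.858, -12.336], TCP at [0.179, 0.52, 0.239] pointing down, gripper open.
Joint ranges: [-178.18, 178.18], [-50.72, 133.34], [12.68, 142.11], [-81.47, 261.47], [9.98, 163.14], [-165.26, 165.26]. Speed limits (degrees/s): [136.94, 136.94, 180, 180, 180, 180].

### API

Orientations are given as a 3x3 rotation matrix whose columns are the frame's x, y, z axes.
In Python, from rig import env, get_image gives the robot as it stands.
- The arm moves only by the tool move_arm, never from a script. Its argument "targets" is one flat list of numbers, 6 for each row, row after row: the shift along the tool's x, y, z in mm, then the turn, a rotation vector about the tool's x, y, z in rad. A call has exactly 5 rows; each row shifts and turns the commanded pose from where the row before left it, along the tool's axes as they then stand; what a row does not reach is not made up. A row lasts 1/8 s, in which the tool goes at most 62.5 mm and 10.7 degrees, less where a joint would pass 70% of its speed; a pose out of reach is approached as far as the arm can. A call is refused whole if a number of a shift passes 62.5 or a number of a turn 0.188, either way. A call with a gripper value outside its range is refused whole. "hand" is the opening, from -1 (shut) to 1 (fully open), so that 0 is half open, set as the call begins (left out, the last holds). The fingers move at their own pace and stop on an object; "squeeze" is the grip in N (left out, the last holds). Time passes only in rows, so rows that do not move let the fingers close, or fill a call up. It gives the time, the measured TCP pose, the force and the opening at its end, in the units of the state.
- env.observe(): the state, without advancing time (a new reading comes with each control period).
- get_image(name): name is "scene" or "top"; returns a dict with "pixels" (400x640x3 uint8, red, green, blue), "z_map" (400x640 float32, m along the optical axis (not along the pixel's ray), 0 where there is no reading), "intrinsics" (3x3 intrinsics, pixels), "R" (3x3) and "t" (3): a world point X has camera coordinates R X + t. Camera axes: x right, y down, z forward; pixel columns grow to the right and rows downward; lengths in m; the calibration is good to about 2 mm. A picture is of the moment at which its call begins.
- env.close_job(): hands the job in, once; it reports no verdict.
The state is a dict: "time_s": time; "q": joint angles; "qvel": joint speeds; "joint_efforts": joint torques, N m; "position": TCP position; "tool_rot": TCP orientation; "ft_force": force on the tool from outside, world axes, zero at the start; "wrist_torque": the same for the moment, N m; "grip_width": finger opening in m.
Only numpy, scipy, OpenCV 4.12 (cv2) and the standard library are available. Lean on these libraries where they do the work, as an engineer would, in place of code of your own. Each camera call takes 0.05 s, during which the arm holds its last target.

### The job

The little cryo dewar on the bench is open and its sample canister hangs down inside, by the hook below the orange grip, in the notch of the neck's rim. Lift the handle up until the hook is off the rim, bring it over the middle of the neck, then gently draw the canister straight up through the narrow neck until about its top third stands out and its vial caps can be reached. Finish while holding it there, still and upright, with the rest of the canister still in the cold neck; do not pull it right out, do not shift or lift the dewar, and leave the other things alone.

Things in the scene. Friction and masses are not known exactly. Their poses are not given: they have to be found in the camera images.
- dewar: Loose bench dewar, 2.6 kg: bare aluminium, black rubber foot, thin blue stripe, grey neck, blue rim bead. 130 mm in diameter, 172 mm high to the flat of the rim; steel carrying loops on its +y and -y shoulders reach 84 mm from the axis, 104 mm high. Origin: centre of its underside; z is its upright axis.
- dewar_mouth (a point): Centre of the neck's mouth, on the dewar's axis at the flat rim, 172 mm above its underside; axes as the dewar's. The neck is 62 mm wide outside; its round bore is 41.4 mm wide and 42 mm deep, then opens below under a sloping shoulder to a cavity 106 mm wide. A blue bead along the rim stands 4 mm above the flat.
- rim_notch (a point): The notch: a gap 9 mm wide in the rim's blue bead, on the dewar's -x side, where the hook lies at the start. Point on the flat rim, 25.6 mm from the dewar's axis; axes as the dewar's.
- canister: Loose steel canister and handle in one rigid piece, 150 to 250 g, balanced on its axis. Origin: centre of its underside; z up its axis. Canister 38 mm in diameter, 62 mm high, ends chamfered, four vials with coloured caps in it; over it a pointed wire bail 30 mm high, then a 5.6 mm rod on the axis up to the grip. It fits the neck bore with 1.7 mm to spare all round.
- canister_grip (a point): Middle of the orange grip, on the canister's axis 186 mm above its underside, axes as the canister's; at the start some 32 mm above the flat rim. The grip is a rounded block 20 mm along x, 13 mm along y, 42 mm high; pinch it across the 13 mm, fingers on its +y and -y sides.
- canister_rim (a point): Centre of the canister's top edge, on its axis 62 mm above its underside. At the start it hangs about 50 mm below the bore and 21 mm off the dewar's axis, toward the dewar's -x, leaning about 0.07 rad; unless its axis is brought in line with the dewar's it catches under the neck.
- hook_tip (a point): Lower end of the hook. The hook arm, a 5 mm round bar, leaves the rod 156.5 mm above the canister's underside, goes 21 mm out to the canister's -x and turns down; the tip is 145 mm above the underside. At the start the arm lies in the notch and the tip hangs outside the neck, 8 mm below the flat rim.
- neck_plug: The dewar's neck plug, loose, standing upside down on the bench to the left: blue cap 72 mm in diameter, white stem 38 mm, 59 mm high in all. Origin: centre of its underside. Bystander, leave alone.
- timer: White bench timer, loose, 66x66x19 mm, on the right. Origin: centre of its underside. Bystander, leave alone.
- lab_book: Dark blue lab book lying on the bench at the right, loose, 212x152x15 mm. Origin: centre of its underside. Bystander, leave alone.

How it is judged:
By the outcome, as a careful person would: the job done as asked, in the order asked, and still so for the second after the job is handed in, while the arm keeps its last pose, push and grip.
It also fails if it takes over 45 s, if anything falls off the work surface, if the arm or the gripper's body presses on something with over 40 N, if the wrist force passes 120 N, or if a joint passes its speed limit or range.

## Working session

There is one attempt and no reset: what is moved stays moved. The work goes in short steps, Python scripts to look and compute and a tool call to move; the robot and the scene stay as the last step left them, time stands still between calls to the robot, and variables do not carry over. Pictures are saved under pics/ and viewed, and the job is handed in when it is done.

Besides the shell and the picture viewer there is one more tool, called after "Emit:" by a JSON object that holds its "method" and its "body". move_arm: Moves the arm, as the interface text tells. Its arguments: {"type":"object","properties":{"targets":{"type":"array"},"hand":{"type":"number"},"squeeze":{"type":"number"}},"required":["targets"]}

```bash
mkdir -p pics; ls; python3 - <<'E'
from rig import env,get_image
import cv2,numpy as np
s=env.observe()
print({k:np.round(v,3).tolist() for k,v in s.items()})
for n in("scene","top"):
    im=get_image(n); cv2.imwrite(f"pics/{n}0.png",im["pixels"][:,:,::-1])
    np.savez(f"{n}0.npz",**im)
    print(n,im["intrinsics"],im["R"],im["t"])
E
```

```text
pics
{'time_s': 0.0, 'q': [58.71, 21.842, 74.385, -0.001, 83.857, -12.335], 'qvel': [-0.086, -0.029, 0.057, -0.073, -0.053, 0.026], 'joint_efforts': [0.001, -44.847, -23.128, -0.0, 0.005, -0.0], 'position': [0.179, 0.52, 0.239], 'tool_rot': [[0.946, -0.001, 0.325], [-0.325, -0.001, 0.946], [-0.0, -1.0, -0.001]], 'ft_force': [-0.27, -0.788, 0.532], 'wrist_torque': [0.014, -0.001, -0.013], 'grip_width': 0.086}
scene [[372.45053811   0.         325.41083681]
 [  0.         372.45053811 206.70642282]
 [  0.           0.           1.        ]] [[ 0.42339476 -0.90589497 -0.00954915]
 [-0.40805374 -0.1812831  -0.89477851]
 [ 0.80884425  0.3827411  -0.44640814]] [-0.21623797  0.3729967   0.56834191]
top [[445.46791576   0.         315.38955912]
 [  0.         445.46791576 197.38687668]
 [  0.           0.           1.        ]] [[-0.08019736 -0.99677701 -0.00199283]
 [-0.97006784  0.07850785 -0.22979318]
 [ 0.22920901 -0.01649563 -0.97323744]] [0.06989437 0.55648222 1.15388004]
```

View pics/scene0.png

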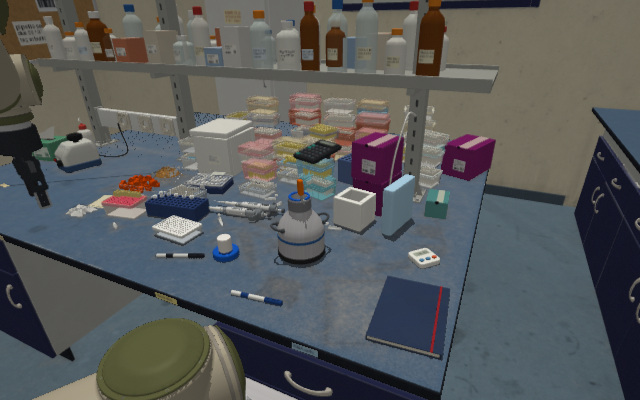

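View pics/top0.png

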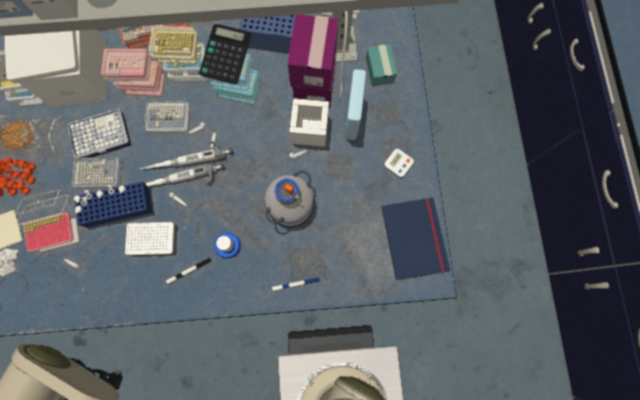

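The dewar shows at about (300,235) in the scene picture and (290,200) in the top one, with the orange grip at (300,188) and (289,188). Next I'll enlarge both.

```bash
python3 - <<'E'
import cv2,numpy as np
a=cv2.imread("pics/scene0.png")[170:275,255:350]; b=cv2.imread("pics/top0.png")[160:240,250:330]
cv2.imwrite("pics/c1.png",cv2.resize(a,None,fx=5.5,fy=5.5,interpolation=cv2.INTER_CUBIC))
cv2.imwrite("pics/c2.png",cv2.resize(b,None,fx=7,fy=7,interpolation=cv2.INTER_CUBIC))
E
cat > h.py <<'E'
import numpy as np,cv2
from rig import env,get_image
def ray(im,u,v):
    K,R,t=im["intrinsics"],im["R"],im["t"]
    d=R.T@np.linalg.inv(K)@np.array([u,v,1.]); return -R.T@t,d
def atz(im,u,v,z):
    c,d=ray(im,u,v); return c+d*(z-c[2])/d[2]
def dep(im,u,v):
    c,d=ray(im,u,v); return c+d*im["z_map"][int(round(v)),int(round(u))]
def cloud(im):
    K,R,t=im["intrinsics"],im["R"],im["t"]; z=im["z_map"]
    v,u=np.mgrid[:z.shape[0],:z.shape[1]]
    P=np.stack([(u-K[0,2])/K[0,0]*z,(v-K[1,2])/K[1,1]*z,z],-1)
    return (P-t)@R
def proj(im,X):
    p=im["intrinsics"]@(im["R"]@np.asarray(X)+im["t"]); return p[:2]/p[2]
def grip(im):
    px=im["pixels"].astype(int); P=cloud(im)
    m=(px[...,0]>130)&(px[...,0]>px[...,1]*1.5)&(px[...,2]<px[...,1]*1.1)
    return m,P
E
python3 - <<'E'
from h import *
for n in("scene","top"):
    im=dict(np.load(n+"0.npz")); m,P=grip(im)
    m[:, :275]=0; m[:, 310:]=0; m[:165]=0; m[215:]=0
    ys,xs=np.nonzero(m); print(n,len(ys),xs.min(),xs.max(),ys.min(),ys.max())
    for y in range(ys.min(),ys.max()+1):
        x=xs[ys==y]
        if len(x): print(y,x.min(),x.max(),np.round(np.median(P[y,x],0),3))
E
```

```text
scene 15 297 302 179 181
179 298 301 [0.553 0.09  0.225]
180 297 302 [0.55  0.088 0.224]
181 298 302 [0.548 0.086 0.222]
top 49 285 292 183 190
183 287 288 [0.582 0.094 0.156]
184 286 289 [0.562 0.092 0.221]
185 285 291 [0.559 0.09  0.22 ]
186 285 292 [0.557 0.089 0.222]
187 285 292 [0.554 0.089 0.222]
188 285 292 [0.551 0.09  0.223]
189 286 292 [0.549 0.088 0.222]
190 287 291 [0.546 0.089 0.223]
```

View pics/c1.png

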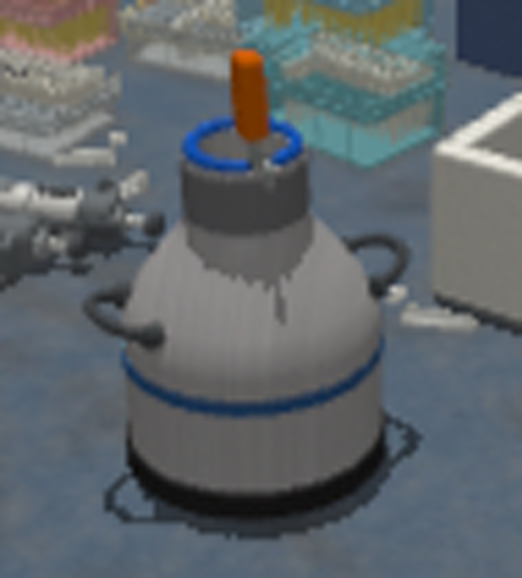

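View pics/c2.png

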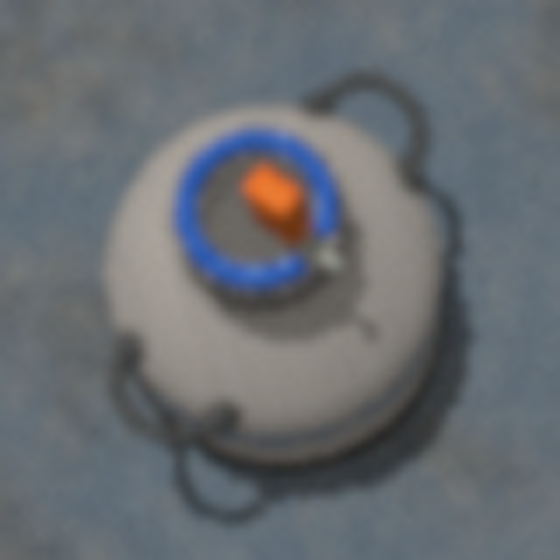

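The crops show the dewar yawed on the bench. The notch and hook are near c2 (320,258), which is top pixel (295.7,196.9), and the carrying loops are at upper right and lower left. Now I'll fit the bead, the loops and the grip.

```bash
python3 - <<'E'
from h import *
from scipy.optimize import least_squares
for n,box in(("top",(270,305,170,205)),("scene",(280,315,185,208))):
    im=dict(np.load(n+"0.npz")); px=im["pixels"].astype(int); P=cloud(im)
    m=(px[...,2]>110)&(px[...,2]>px[...,0]*1.7)
    k=np.zeros_like(m); k[box[2]:box[3],box[0]:box[1]]=1; m&=k
    ys,xs=np.nonzero(m)
    X=np.array([atz(im,x,y,0.175)[:2] for x,y in zip(xs,ys)])
    f=lambda p:np.hypot(X[:,0]-p[0],X[:,1]-p[1])-p[2]
    r=least_squares(f,[X[:,0].mean(),X[:,1].mean(),.028],loss="soft_l1",f_scale=.003)
    print(n,len(xs),r.x,"dz med",np.median(P[ys,xs],0))
    a=np.degrees(np.arctan2(X[:,1]-r.x[1],X[:,0]-r.x[0])); h,e=np.histogram(a,36,(-180,180)); print(h.tolist())
im=dict(np.load("top0.npz"))
for nm,u,v,z in(("notch",250+310/7,160+258/7,.175),("hook end",250+333/7,160+262/7,.172),("loopA",250+400/7,160+95/7,.1),("loopB",250+140/7,160+405/7,.1)):
    print(nm,atz(im,u,v,z))
# dewar body centre from cloud: heights 0.03-0.1
for n in("top","scene"):
    im=dict(np.load(n+"0.npz"));P=cloud(im)
    d=np.hypot(P[...,0]-.545,P[...,1]-.085)
    m=(d<.09)&(P[...,2]>.17-.12)&(P[...,2]<.075); X=P[m][:,:2]
    f=lambda p:np.hypot(X[:,0]-p[0],X[:,1]-p[1])-.065
    print(n,m.sum(),least_squares(f,[.545,.085],loss="soft_l1",f_scale=.002).x)
    m=(d<.06)&(P[...,2]>.19); print("grip cloud",m.sum(),P[m].min(0),P[m].max(0))
E
```

```text
top 170 [0.56046684 0.09774921 0.02520582] dz med [0.5622855  0.10143051 0.17462443]
[6, 6, 6, 2, 0, 0, 2, 5, 6, 5, 4, 6, 4, 6, 5, 4, 5, 6, 5, 5, 5, 4, 5, 5, 6, 4, 6, 5, 5, 5, 6, 5, 6, 6, 5, 4]
scene 82 [0.55977146 0.09909321 0.02600415] dz med [0.5559457  0.09672282 0.17584846]
[4, 4, 3, 2, 0, 0, 3, 3, 3, 2, 3, 3, 0, 4, 2, 3, 3, 2, 1, 0, 0, 0, 3, 3, 3, 4, 1, 3, 4, 0, 3, 3, 2, 2, 4, 2]
notch [0.53993911 0.07889546 0.175     ]
hook end [0.53854305 0.07093912 0.172     ]
loopA [0.61940441 0.04233171 0.1       ]
loopB [0.50657247 0.14878403 0.1       ]
top 63 [0.5612623  0.09745416]
grip cloud 68 [0.54331501 0.07801469 0.19036359] [0.56184939 0.09824246 0.22732732]
scene 378 [0.56133082 0.09914174]
grip cloud 94 [0.54086186 0.0792455  0.19009893] [0.55771088 0.09821871 0.22562782]
```

Both views put the dewar axis at about (0.5605, 0.098), with the notch gap at about −132°. The loops suggest a yaw of about 47°. The grip is 12 mm off axis toward the notch, which matches the described lean. I'll plan the pre-grasp pose from these.

```bash
cat >> h.py <<'E'
from scipy.spatial.transform import Rotation as Ro, Slerp
YAW=np.radians(47.5); E_=np.array([np.cos(YAW),np.sin(YAW),0]); N_=np.array([-np.sin(YAW),np.cos(YAW),0])
C=np.array([.5605,.098,0])
def Rt(lean):
    zc=E_*np.sin(lean)+np.array([0,0,np.cos(lean)]); z=-N_; y=-zc; x=np.cross(y,z)
    return np.stack([x,y,z],1),zc
def plan(p1,R1,n,p0=None,R0=None):
    s=env.observe(); p0=s["position"] if p0 is None else p0; R0=s["tool_rot"] if R0 is None else R0
    p0=np.array(p0);R0=np.array(R0)
    sl=Slerp([0,1],Ro.from_matrix(np.stack([R0,R1])))
    for i in range(n):
        Ra=sl(i/n);Rb=sl((i+1)/n)
        print(np.round(Ra.inv().apply((np.array(p1)-p0)/n)*1000,1).tolist(),np.round((Ra.inv()*Rb).as_rotvec(),3).tolist())
E
python3 - <<'E'
from h import *
R,zc=Rt(.07); G=C-.0123*E_+[0,0,.206]
print(G)
plan(G+.089*zc+[0,0,.02],R,15)
E
```

```text
[0.55219024 0.08893149 0.206     ]
[33.1, -5.1, -18.7] [-0.005, 0.132, -0.003]
[35.3, -4.9, -14.2] [-0.005, 0.132, -0.003]
[36.8, -4.7, -9.5] [-0.005, 0.132, -0.003]
[37.8, -4.6, -4.6] [-0.005, 0.132, -0.003]
[38.1, -4.5, 0.4] [-0.005, 0.132, -0.003]
[37.7, -4.4, 5.4] [-0.005, 0.132, -0.003]
[36.7, -4.3, 10.3] [-0.005, 0.132, -0.003]
[35.0, -4.2, 15.0] [-0.005, 0.132, -0.003]
[32.7, -4.2, 19.5] [-0.005, 0.132, -0.003]
[29.9, -4.2, 23.6] [-0.005, 0.132, -0.003]
[26.5, -4.2, 27.3] [-0.005, 0.132, -0.003]
[22.7, -4.3, 30.6] [-0.005, 0.132, -0.003]
[18.5, -4.4, 33.3] [-0.005, 0.132, -0.003]
[14.0, -4.5, 35.4] [-0.005, 0.132, -0.003]
[9.2, -4.6, 36.9] [-0.005, 0.132, -0.003]
```

Emit:
{"method": "move_arm", "body": {"targets": [33, -8, -19, -0.005, 0.132, -0.003, 35, -8, -14, -0.005, 0.132, -0.003, 37, -8, -9.5, -0.005, 0.132, -0.003, 38, -8, -4.5, -0.005, 0.132, -0.003, 38, -5, 0.5, -0.005, 0.132, -0.003], "hand": 1}}

```text
time_s: 0.72
position: [0.3053, 0.377, 0.2781]
tool_rot: [[0.544, -0.004, 0.839], [-0.839, -0.029, 0.544], [0.022, -1.0, -0.019]]
ft_force: [0.1, -0.3, 0.1]
grip_width: 0.0856
```

Emit:
{"method": "move_arm", "body": {"targets": [37.5, -5, 5.5, -0.005, 0.132, -0.003, 36.5, -4, 10.5, -0.005, 0.132, -0.003, 35, -4, 15, -0.005, 0.132, -0.003, 32.5, -4, 19.5, -0.005, 0.132, -0.003, 30, -4, 23.5, -0.005, 0.132, -0.003]}}

```text
time_s: 1.35
position: [0.4312, 0.2355, 0.3029]
tool_rot: [[-0.084, -0.024, 0.996], [-0.995, -0.049, -0.085], [0.051, -0.999, -0.02]]
ft_force: [0.4, 0.3, 1.0]
grip_width: 0.0853
```

```bash
python3 - <<'E'
from h import *
s=env.observe(); print(s["time_s"],s["position"],s["q"],s["ft_force"])
R,zc=Rt(.07); G=C-.0123*E_+[0,0,.206]
plan(G+.089*zc,R,5)
E
```

```text
1.35 [0.4311622  0.23545251 0.30292447] [16.00566491 14.69431795 74.42271689 -2.31407651 92.99948223 20.77860782] [0.40102776 0.32950003 0.98693295]
[26.1, 2.4, 27.4] [-0.004, 0.131, -0.002]
[22.2, 2.3, 30.6] [-0.004, 0.131, -0.002]
[18.0, 2.3, 33.2] [-0.004, 0.131, -0.002]
[13.5, 2.2, 35.3] [-0.004, 0.131, -0.002]
[8.8, 2.0, 36.8] [-0.004, 0.131, -0.002]
```

Emit:
{"method": "move_arm", "body": {"targets": [26, 2, 27.5, -0.004, 0.131, -0.002, 22, 2, 30.5, -0.004, 0.131, -0.002, 18, 2, 33, -0.004, 0.131, -0.002, 13.5, 2, 35.5, -0.004, 0.131, -0.002, 9, 2, 37, -0.004, 0.131, -0.002]}}

```text
time_s: 1.98
position: [0.5573, 0.0943, 0.2956]
tool_rot: [[-0.673, -0.046, 0.738], [-0.737, -0.05, -0.674], [0.068, -0.998, -0.001]]
ft_force: [0.1, -0.0, 0.5]
grip_width: 0.0856
```

```bash
python3 - <<'E'
from h import *
s=env.observe(); print(s["time_s"],s["position"],s["q"],s["ft_force"])
R,zc=Rt(.07); G=C-.0123*E_+[0,0,.206]
plan(G+.089*zc,R,1)
plan(G-.011*zc,R,1)
for n,b in(("scene",(150,275,240,365)),("top",(140,240,240,340))):
    im=get_image(n); a=im["pixels"][b[0]:b[1],b[2]:b[3],::-1]
    cv2.imwrite(f"pics/{n}1.png",cv2.resize(a,None,fx=4.5,fy=4.5,interpolation=cv2.INTER_CUBIC))
E
```

```text
1.975 [0.55726542 0.09433854 0.29563092] [-1.08372808 23.01176029 63.24981583 -2.9214676  96.34116342 41.07186739] [ 0.12737676 -0.01719507  0.50595012]
[1.1, 0.9, -0.1] [0.001, 0.002, -0.002]
[1.3, 100.9, -0.0] [0.001, 0.002, -0.002]
```

View pics/scene1.png

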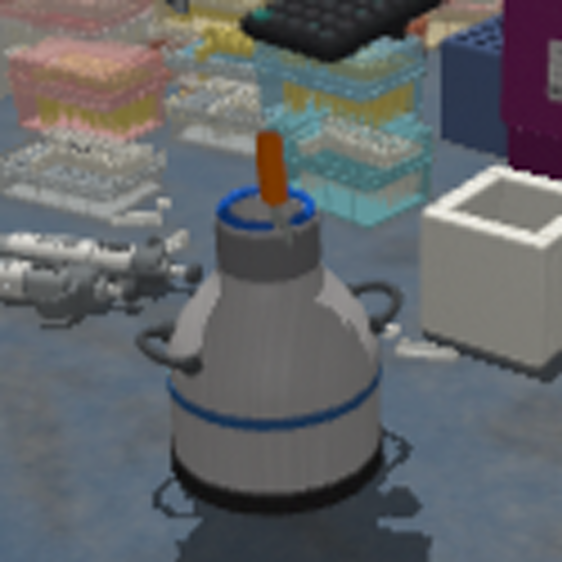

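The crop shows the dewar and grip undisturbed. The gripper is above the top of the crop. Next I'll descend 90 mm, then look again.

Emit:
{"method": "move_arm", "body": {"targets": [1, 20, 0, 0, 0, 0, 0, 20, 0, 0, 0, 0, 0, 20, 0, 0, 0, 0, 0, 15, 0, 0, 0, 0, 0, 5, 0, 0, 0, 0]}}

```text
time_s: 2.7
position: [0.5516, 0.091, 0.2155]
tool_rot: [[-0.669, -0.047, 0.742], [-0.74, -0.05, -0.67], [0.069, -0.998, -0.002]]
ft_force: [-0.5, 0.4, -0.5]
grip_width: 0.0854
```

```bash
python3 - <<'E'
from h import *
s=env.observe(); print(s["time_s"],s["position"],s["ft_force"])
R,zc=Rt(.07); G=C-.0123*E_+[0,0,.206]
plan(G-.011*zc,R,1)
ims=[]
for n,b in(("scene",(140,230,255,345)),("top",(145,235,245,335))):
    im=get_image(n); a=im["pixels"][b[0]:b[1],b[2]:b[3],::-1]
    ims.append(cv2.resize(a,(400,400),interpolation=cv2.INTER_CUBIC))
cv2.imwrite("pics/d2.png",np.hstack(ims))
E
```

```text
2.7 [0.55162534 0.09103701 0.21545877] [-0.45974899  0.41790102 -0.48725359]
[0.5, 20.5, 1.9] [0.001, 0.007, -0.001]
```

View pics/d2.png

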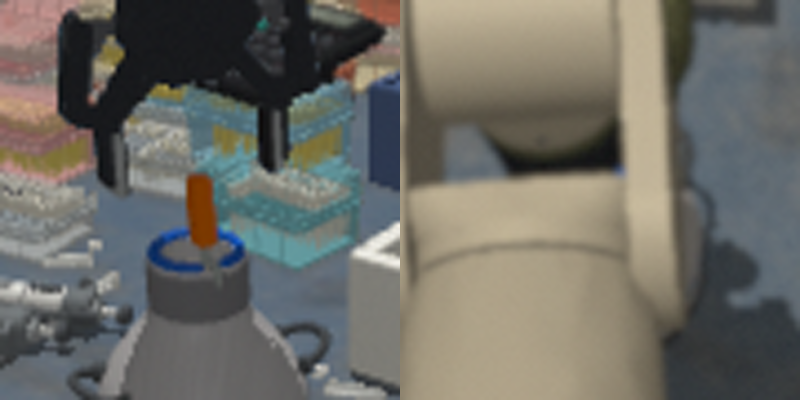

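The fingers straddle the grip evenly, with tips at (120,190) and (275,165) and the grip at (200,180). The top camera's view is blocked by the arm. I'll go down the last 20 mm.

Emit:
{"method": "move_arm", "body": {"targets": [0.5, 8, 1, 0, 0.005, 0, 0, 8, 0.5, 0, 0, 0, 0, 4, 0, 0, 0, 0, 0, 0, 0, 0, 0, 0, 0, 0, 0, 0, 0, 0]}}

```text
time_s: 3.42
position: [0.5523, 0.0882, 0.1966]
tool_rot: [[-0.673, -0.045, 0.738], [-0.736, -0.05, -0.675], [0.067, -0.998, 0.001]]
ft_force: [0.7, 0.5, 0.4]
grip_width: 0.0852
```

Emit:
{"method": "move_arm", "body": {"targets": [0, 0, 0, 0, 0, 0, 0, 0, 0, 0, 0, 0, 0, 0, 0, 0, 0, 0, 0, 0, 0, 0, 0, 0, 0, 0, 0, 0, 0, 0], "hand": -0.5, "squeeze": 25}}

```text
time_s: 4.05
position: [0.5522, 0.0882, 0.1964]
tool_rot: [[-0.673, -0.045, 0.738], [-0.736, -0.05, -0.675], [0.068, -0.998, 0.0]]
ft_force: [0.5, 0.0, 0.3]
grip_width: 0.0214
```

```bash
python3 - <<'E'
from h import *
s=env.observe(); print(s["time_s"],s["position"],s["ft_force"],s["grip_width"])
R,zc=Rt(.07); G=C-.0123*E_+[0,0,.206]
plan(G-.011*zc,R,1)
im=get_image("scene");b=(140,230,255,345); a=im["pixels"][b[0]:b[1],b[2]:b[3],::-1]
cv2.imwrite("pics/d3.png",cv2.resize(a,(600,600),interpolation=cv2.INTER_CUBIC))
E
```

```text
4.05 [0.55219651 0.08823186 0.1963867 ] [0.50182668 0.02745986 0.2827318 ] 0.02143777640489811
[0.2, 1.4, -0.5] [-0.0, 0.001, -0.002]
```

View pics/d3.png

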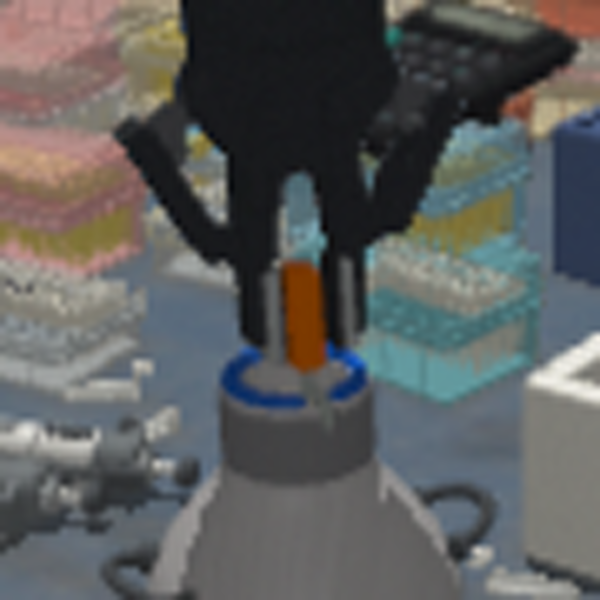

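The fingers are at 21 mm with the grip between the pads, slightly nearer the left one: grip mid 306 against pad mid 312. I'll shift left 1.5 mm and close.

Emit:
{"method": "move_arm", "body": {"targets": [0, 0.5, -1.5, 0, 0, 0, 0, 0, 0, 0, 0, 0, 0, 0, 0, 0, 0, 0, 0, 0, 0, 0, 0, 0, 0, 0, 0, 0, 0, 0], "hand": -1, "squeeze": 45}}

```text
time_s: 4.72
position: [0.5512, 0.0892, 0.1961]
tool_rot: [[-0.673, -0.045, 0.738], [-0.736, -0.05, -0.675], [0.067, -0.998, 0.001]]
ft_force: [2.0, 1.0, 2.8]
grip_width: 0.0125
```

```bash
python3 - <<'E'
from h import *
s=env.observe(); print(s["time_s"],s["position"],s["ft_force"],s["wrist_torque"],s["grip_width"])
im=get_image("scene");b=(140,230,255,345); a=im["pixels"][b[0]:b[1],b[2]:b[3],::-1]
cv2.imwrite("pics/d4.png",cv2.resize(a,(600,600),interpolation=cv2.INTER_CUBIC))
E
```

```text
4.725 [0.55121922 0.08924958 0.19607615] [2.00211251 0.96789444 2.8343778 ] [ 0.11719931 -0.20532526  0.02733174] 0.012452941699407789
```

View pics/d4.png

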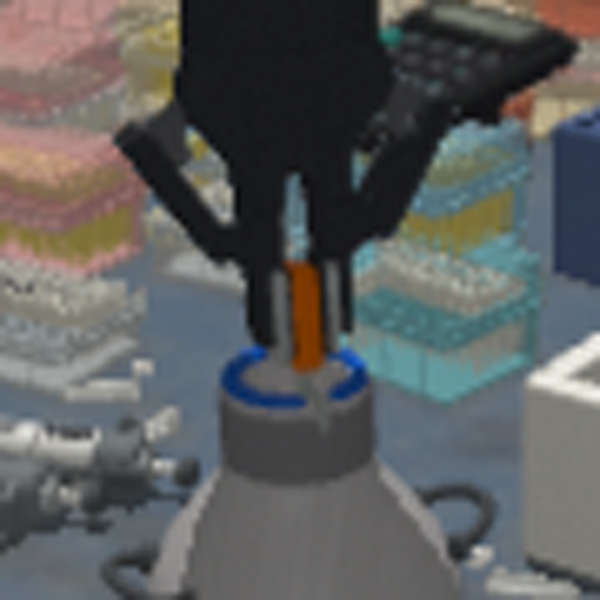

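The grip is held: the opening is 12.5 mm and the forces are small. Now I'll lift 18 mm along the canister's own axis so the hook clears the bead.

Emit:
{"method": "move_arm", "body": {"targets": [0, -3, 0, 0, 0, 0, 0, -4, 0, 0, 0, 0, 0, -4, 0, 0, 0, 0, 0, -4, 0, 0, 0, 0, 0, -3, 0, 0, 0, 0]}}

```text
time_s: 5.4
position: [0.5519, 0.0901, 0.2141]
tool_rot: [[-0.673, -0.045, 0.738], [-0.736, -0.05, -0.675], [0.068, -0.998, 0.0]]
ft_force: [-0.2, -0.3, -1.5]
grip_width: 0.0123
```

Emit:
{"method": "move_arm", "body": {"targets": [0, 0, 0, 0, 0, 0, 0, 0, 0, 0, 0, 0, 0, 0, 0, 0, 0, 0, 0, 0, 0, 0, 0, 0, 0, 0, 0, 0, 0, 0]}}

```text
time_s: 6.02
position: [0.5519, 0.0901, 0.2138]
tool_rot: [[-0.673, -0.046, 0.738], [-0.736, -0.05, -0.675], [0.068, -0.998, 0.0]]
ft_force: [-0.2, 0.6, -1.7]
grip_width: 0.0125
```

```bash
python3 - <<'E'
from h import *
s=env.observe(); print(s["time_s"],s["position"],s["ft_force"],s["wrist_torque"],s["grip_width"])
im=get_image("scene");np.savez("s5.npz",**im);b=(140,230,255,345); a=im["pixels"][b[0]:b[1],b[2]:b[3],::-1]
cv2.imwrite("pics/d5.png",cv2.resize(a,(600,600),interpolation=cv2.INTER_CUBIC))
im=get_image("top");np.savez("t5.npz",**im);b=(145,235,245,335); a=im["pixels"][b[0]:b[1],b[2]:b[3],::-1]
cv2.imwrite("pics/t5.png",cv2.resize(a,(400,400),interpolation=cv2.INTER_CUBIC))
E
```

```text
6.025 [0.5518555  0.09012385 0.21382122] [-0.15204372  0.58419603 -1.73569953] [ 0.06568068 -0.05790101  0.04526199] 0.01250151817991562
```

View pics/d5.png

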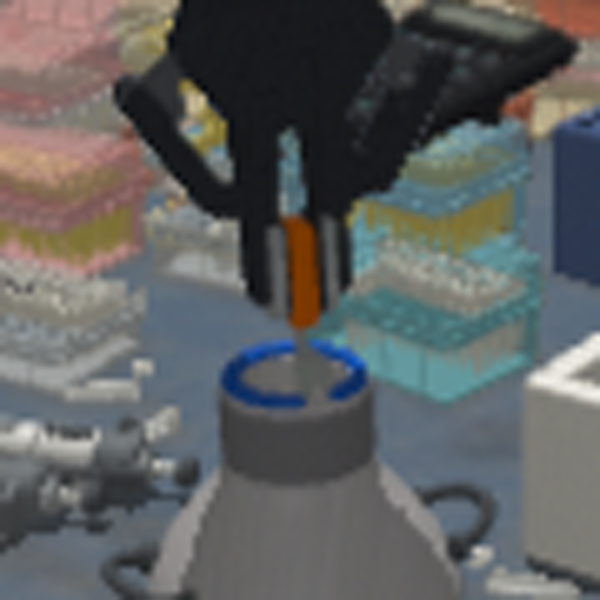

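The hook arm is off the rim, with about 1.7 N of canister weight on the wrist. The hook tip works out at z≈0.181, above the bead at 0.176. Next I'll centre it and stand it upright.

```bash
python3 - <<'E'
from h import *
s=env.observe()
R,zc=Rt(0.0)
plan(np.array([C[0],C[1],s["position"][2]+.002]),R,5)
E
```

```text
[-2.3, -0.6, 0.2] [-0.0, 0.0, 0.014]
[-2.3, -0.5, 0.2] [-0.0, 0.0, 0.014]
[-2.3, -0.5, 0.2] [-0.0, 0.0, 0.014]
[-2.3, -0.5, 0.2] [-0.0, 0.0, 0.014]
[-2.3, -0.4, 0.2] [-0.0, 0.0, 0.014]
```

Emit:
{"method": "move_arm", "body": {"targets": [-2.3, -0.6, 0.2, 0, 0, 0.014, -2.3, -0.5, 0.2, 0, 0, 0.014, -2.3, -0.5, 0.2, 0, 0, 0.014, -2.3, -0.5, 0.2, 0, 0, 0.014, -2.3, -0.4, 0.2, 0, 0, 0.014]}}

```text
time_s: 6.75
position: [0.5605, 0.0981, 0.2159]
tool_rot: [[-0.675, 0.002, 0.738], [-0.738, 0.002, -0.675], [-0.003, -1.0, 0.0]]
ft_force: [-0.2, -0.1, -1.4]
grip_width: 0.0125
```

Emit:
{"method": "move_arm", "body": {"targets": [0, -5, 0, 0, 0, 0, 0, -5, 0, 0, 0, 0, 0, -5, 0, 0, 0, 0, 0, -3, 0, 0, 0, 0, 0, 0, 0, 0, 0, 0]}}

```text
time_s: 7.38
position: [0.5605, 0.098, 0.2341]
tool_rot: [[-0.675, 0.002, 0.738], [-0.738, 0.002, -0.675], [-0.003, -1.0, 0.0]]
ft_force: [-0.7, -0.1, -1.1]
grip_width: 0.0123
```

```bash
python3 - <<'E'
from h import *
s=env.observe(); print(s["time_s"],s["position"],s["ft_force"],s["wrist_torque"],s["grip_width"])
im=get_image("scene");np.savez("s6.npz",**im);b=(140,230,255,345); a=im["pixels"][b[0]:b[1],b[2]:b[3],::-1]
cv2.imwrite("pics/d6.png",cv2.resize(a,(600,600),interpolation=cv2.INTER_CUBIC))
E
```

```text
7.375 [0.5604514  0.09797806 0.23412869] [-0.73890966 -0.10513064 -1.14589687] [-0.0084083   0.01981321 -0.03239321] 0.012288263727818317
```

View pics/d6.png

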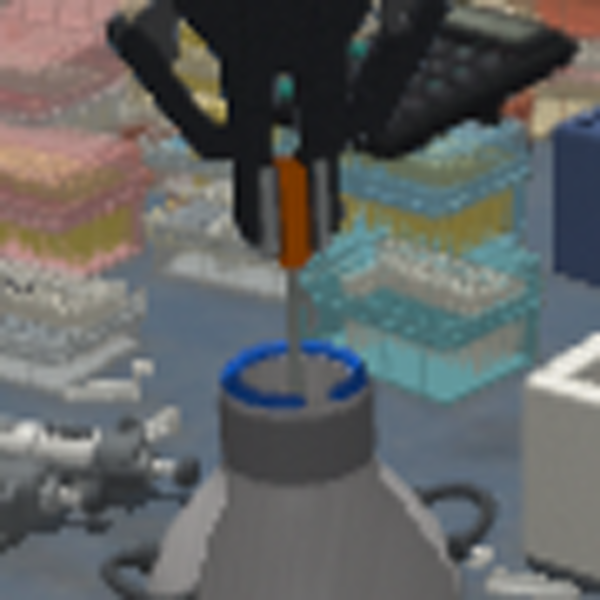

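The canister hangs free, the rod is near mid-neck at (293,350), and the hook is at (305,310), well above the rim. I'll check the rod and grip axes against the dewar axis.

```bash
python3 - <<'E'
from h import *
im=dict(np.load("s6.npz")); P=cloud(im); px=im["pixels"].astype(int)
for z in(.24,.225,.21,.19,.18,.172): print(z,proj(im,[C[0],C[1],z]))
m,_=grip(im); m=(px[...,0]>100)&(px[...,0]>px[...,1]*1.6); k=np.zeros_like(m);k[160:184,290:308]=1; m&=k
ys,xs=np.nonzero(m)
for y in range(ys.min(),ys.max()+1):
    x=xs[ys==y]; 
    if len(x): q=np.median(P[y,x],0); print("g",y,x.min(),x.max(),np.round(q,4),"e,n",np.round([(q-C)@E_*1e3,(q-C)@N_*1e3],1))
for y in range(182,204,2): print(y,px[y,293:306].sum(1).tolist(),np.round((P[y,293:306]-C)@E_*1e3,0).tolist())
E
```

```text
0.24 [298.02884534 172.19076802]
0.225 [298.27572721 177.64573055]
0.21 [298.51918451 183.02502548]
0.19 [298.83858914 190.08240985]
0.18 [298.99610648 193.56282406]
0.172 [299.12108967 196.32438213]
g 164 297 298 [0.5587 0.0974 0.2628] e,n [-1.7  1. ]
g 165 297 300 [0.5556 0.0925 0.2616] e,n [-7.3 -0.1]
g 166 297 300 [0.5553 0.0928 0.2593] e,n [-7.3  0.4]
g 167 297 300 [0.5563 0.0936 0.2562] e,n [-6.1  0.1]
g 168 297 300 [0.5555 0.0928 0.2536] e,n [-7.3  0.2]
g 169 298 300 [0.5546 0.0914 0.2517] e,n [-8.9 -0.1]
g 170 298 300 [0.5539 0.0909 0.2489] e,n [-9.7  0.1]
g 171 298 300 [0.5572 0.0931 0.2452] e,n [-5.8 -0.9]
g 172 298 300 [0.5556 0.0924 0.2431] e,n [-7.4 -0.2]
g 173 298 300 [0.5538 0.0914 0.2408] e,n [-9.4  0.5]
g 174 298 300 [0.5545 0.0918 0.2382] e,n [-8.6  0.2]
g 175 298 300 [0.5549 0.0923 0.2352] e,n [-8.   0.3]
g 176 298 300 [0.5564 0.0933 0.2318] e,n [-6.2 -0.1]
g 177 298 300 [0.5549 0.0926 0.2297] e,n [-7.8  0.5]
g 178 298 300 [0.5536 0.0928 0.2281] e,n [-8.5  1.6]
g 179 297 300 [0.554  0.0941 0.2241] e,n [-7.3  2.1]
182 [479, 480, 477, 443, 463, 254, 261, 333, 319, 30
[... 961 characters left out ...]
] [18.0, 20.0, 19.0, 24.0, 21.0, 1.0, -2.0, 20.0, 17.0, 16.0, 16.0, 10.0, 8.0]
196 [284, 294, 298, 301, 301, 272, 263, 280, 310, 308, 299, 292, 289] [19.0, 19.0, 19.0, 19.0, 21.0, 3.0, -2.0, 1.0, 18.0, 16.0, 16.0, 12.0, 8.0]
198 [220, 264, 270, 269, 299, 268, 260, 267, 310, 308, 297, 241, 180] [-11.0, 18.0, 22.0, 21.0, 23.0, 21.0, -4.0, 1.0, 18.0, 18.0, 14.0, -23.0, -24.0]
200 [190, 160, 162, 174, 178, 178, 174, 194, 285, 284, 293, 286, 291] [-20.0, -19.0, -21.0, -25.0, -25.0, -27.0, -26.0, -27.0, -24.0, -25.0, -25.0, -27.0, -27.0]
202 [244, 241, 261, 285, 280, 273, 267, 260, 262, 259, 241, 223, 205] [-21.0, -21.0, -22.0, -25.0, -24.0, -26.0, -852.0, -27.0, -26.0, -31.0, -30.0, -30.0, -27.0]
```

The rod's measured columns (298.5–299) match the dewar axis's predicted 298.7–299.1, and the rod is vertical. I'll draw slowly up into the bore while watching the force.

Emit:
{"method": "move_arm", "body": {"targets": [0, -3, 0, 0, 0, 0, 0, -2, 0, 0, 0, 0, 0, -2, 0, 0, 0, 0, 0, -2, 0, 0, 0, 0, 0, -2, 0, 0, 0, 0]}}

```text
time_s: 8.05
position: [0.5604, 0.098, 0.245]
tool_rot: [[-0.675, 0.002, 0.738], [-0.738, 0.002, -0.675], [-0.002, -1.0, 0.0]]
ft_force: [0.0, -0.5, -1.3]
grip_width: 0.0126
```

Emit:
{"method": "move_arm", "body": {"targets": [0, -2, 0, 0, 0, 0, 0, -2, 0, 0, 0, 0, 0, -2, 0, 0, 0, 0, 0, -2, 0, 0, 0, 0, 0, -2, 0, 0, 0, 0]}}

```text
time_s: 8.68
position: [0.5604, 0.0979, 0.255]
tool_rot: [[-0.675, 0.002, 0.738], [-0.738, 0.002, -0.675], [-0.002, -1.0, 0.0]]
ft_force: [0.8, 0.2, -2.3]
grip_width: 0.0125
```

```bash
python3 - <<'E'
from h import *
s=env.observe(); print(s["time_s"],s["position"],s["ft_force"],s["wrist_torque"],s["grip_width"])
im=get_image("scene");np.savez("s7.npz",**im);b=(140,230,255,345); a=im["pixels"][b[0]:b[1],b[2]:b[3],::-1]
cv2.imwrite("pics/d7.png",cv2.resize(a,(600,600),interpolation=cv2.INTER_CUBIC))
E
```

```text
8.675 [0.56035807 0.09790751 0.25500107] [ 0.77459372  0.20940137 -2.34019925] [-0.00076166 -0.0022689   0.01446889] 0.01254381191663172
```

View pics/d7.png

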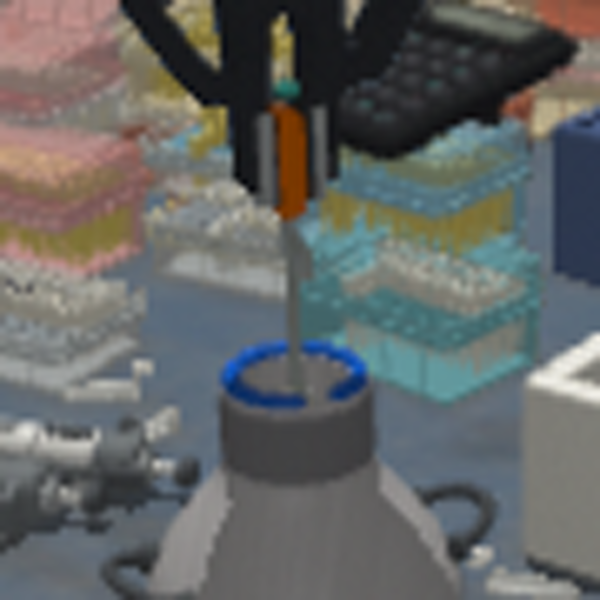

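It's drawing smoothly: the canister top is about 9 mm into the bore with no extra load.

Emit:
{"method": "move_arm", "body": {"targets": [0, -2.5, 0, 0, 0, 0, 0, -2.5, 0, 0, 0, 0, 0, -2.5, 0, 0, 0, 0, 0, -2.5, 0, 0, 0, 0, 0, -2.5, 0, 0, 0, 0]}}

```text
time_s: 9.35
position: [0.5604, 0.0979, 0.2676]
tool_rot: [[-0.675, 0.002, 0.738], [-0.738, 0.002, -0.675], [-0.002, -1.0, 0.0]]
ft_force: [0.4, -0.2, -2.1]
grip_width: 0.0126
```

Emit:
{"method": "move_arm", "body": {"targets": [0, -2.5, 0, 0, 0, 0, 0, -2.5, 0, 0, 0, 0, 0, -2.5, 0, 0, 0, 0, 0, -2.5, 0, 0, 0, 0, 0, -2.5, 0, 0, 0, 0]}}

```text
time_s: 9.98
position: [0.5603, 0.0979, 0.28]
tool_rot: [[-0.675, 0.002, 0.738], [-0.738, 0.002, -0.675], [-0.002, -1.0, 0.0]]
ft_force: [-0.2, -0.1, -1.3]
grip_width: 0.0126
```

```bash
python3 - <<'E'
from h import *
s=env.observe(); print(s["time_s"],s["position"],s["ft_force"],s["wrist_torque"],s["grip_width"])
im=get_image("scene");np.savez("s8.npz",**im);b=(140,230,255,345); a=im["pixels"][b[0]:b[1],b[2]:b[3],::-1]
cv2.imwrite("pics/d8.png",cv2.resize(a,(600,600),interpolation=cv2.INTER_CUBIC))
E
```

```text
9.975 [0.56032664 0.09787727 0.28003644] [-0.19152953 -0.11298337 -1.29747913] [-0.006703    0.00098916 -0.00801785] 0.012635768931814435
```

View pics/d8.png

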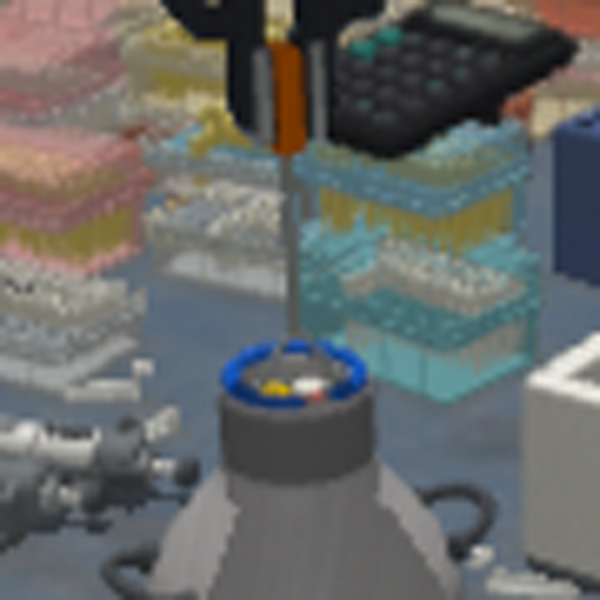

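The yellow, white and red caps now show in the mouth at (275–320, 388), and there is still no sideways load. I'll draw another 30 mm, easing to a stop.

Emit:
{"method": "move_arm", "body": {"targets": [0, -3, 0, 0, 0, 0, 0, -3, 0, 0, 0, 0, 0, -3, 0, 0, 0, 0, 0, -3, 0, 0, 0, 0, 0, -3, 0, 0, 0, 0]}}

```text
time_s: 10.65
position: [0.5603, 0.0979, 0.2951]
tool_rot: [[-0.675, 0.002, 0.738], [-0.738, 0.002, -0.675], [-0.002, -1.0, 0.0]]
ft_force: [-0.1, -0.4, -1.8]
grip_width: 0.0125
```

Emit:
{"method": "move_arm", "body": {"targets": [0, -3, 0, 0, 0, 0, 0, -3, 0, 0, 0, 0, 0, -3, 0, 0, 0, 0, 0, -3, 0, 0, 0, 0, 0, -2, 0, 0, 0, 0]}}

```text
time_s: 11.28
position: [0.5603, 0.0978, 0.3091]
tool_rot: [[-0.675, 0.002, 0.738], [-0.738, 0.002, -0.675], [-0.003, -1.0, 0.0]]
ft_force: [-0.2, 1.4, -2.4]
grip_width: 0.0124
```

Emit:
{"method": "move_arm", "body": {"targets": [0, 0, 0, 0, 0, 0, 0, 0, 0, 0, 0, 0, 0, 0, 0, 0, 0, 0, 0, 0, 0, 0, 0, 0, 0, 0, 0, 0, 0, 0]}}

```text
time_s: 11.9
position: [0.5603, 0.0978, 0.3088]
tool_rot: [[-0.675, 0.002, 0.738], [-0.738, 0.002, -0.675], [-0.002, -1.0, 0.0]]
ft_force: [0.4, -0.0, -2.2]
grip_width: 0.0125
```

```bash
python3 - <<'E'
from h import *
s=env.observe(); print(s["time_s"],s["position"],s["ft_force"],s["wrist_torque"],s["grip_width"])
im=get_image("scene");np.savez("s9.npz",**im);b=(140,230,255,345); a=im["pixels"][b[0]:b[1],b[2]:b[3],::-1]
cv2.imwrite("pics/d9.png",cv2.resize(a,(600,600),interpolation=cv2.INTER_CUBIC))
P=cloud(im)
for z in(.176,.190,.195,.2):
  print(z,proj(im,C-[.019*.9,.019*.43,0]+[0,0,z]),proj(im,C+[0,0,z]))
X=dict(np.load("scene0.npz"));P0=cloud(X)
for PP in(P0,P):
    d=np.hypot(PP[...,0]-.56,PP[...,1]-.098); m=(d<.09)&(PP[...,2]>.05)&(PP[...,2]<.075); Q=PP[m][:,:2]
    from scipy.optimize import least_squares
    print(least_squares(lambda p:np.hypot(Q[:,0]-p[0],Q[:,1]-p[1])-.065,[.545,.085],loss="soft_l1",f_scale=.002).x)
for u in (296,298,300,302):
  for v in range(178,204): print(u,v,np.round(P[v,u],3),im["pixels"][v,u]) if u==300 else 0
E
```

```text
11.9 [0.56026813 0.09784192 0.30883033] [ 0.40759582 -0.04448135 -2.17906581] [ 0.13716555 -0.05881865 -0.02302238] 0.012498082730963436
0.176 [298.65725214 198.00838506] [299.05871186 194.94611733]
0.19 [298.43061    193.07851979] [298.83858914 190.08240985]
0.195 [298.34894763 191.30221968] [298.75928799 188.33021639]
0.2 [298.26690272 189.51759868] [298.67962185 186.56995846]
[0.56133082 0.09914174]
[0.56136083 0.09916818]
300 178 [0.908 0.289 0.063] [ 75 104 107]
300 179 [0.908 0.289 0.06 ] [ 81 122 127]
300 180 [0.563 0.095 0.218] [ 87 101  99]
300 181 [0.904 0.288 0.053] [ 92 128 131]
300 182 [0.906 0.289 0.048] [ 83 121 124]
300 183 [0.908 0.29  0.043] [ 73 114 118]
300 184 [0.908 0.29  0.039] [ 68 107 109]
300 185 [0.913 0.294 0.032] [ 68 100 104]
300 186 [0.909 0.292 0.03 ] [ 67  99 103]
300 187 [0.572 0.101 0.194] [219 215 206]
300 188 [0.565 0.097 0.194] [204 197 189]
300 189 [0.562 0.095 0.193] [135 106 101]
300 190 [0.555 0.092 0.193] [114  47  43]
300 191 [0.554 0.091 0.191] [113  61  57]
300 192 [0.546 0.086 0.193] [94 71 66]
300 193 [0.544 0.085 0.191] [84 84 81]
300 194 [0.547 0.087 0.186] [83 88 84]
300 195 [0.546 0.087 0.184] [83 86 83]
300 196 [0.547 0.088 0.181] [83 86 83]
300 197 [0.546 0.087 0.178] [57 60 59]
300 198 [0.546 0.087 0.176] [68 71 69]
300 199 [0.539 0.084 0.176] [58 70 87]
300 200 [0.539 0.084 0.173] [36 56 96]
300 201 [0.536 0.082 0.172] [92 92 99]
300 202 [0.538 0.083 0.168] [87 86 87]
300 203 [0.534 0.081 0.167] [70 70 71]
```

View pics/d9.png

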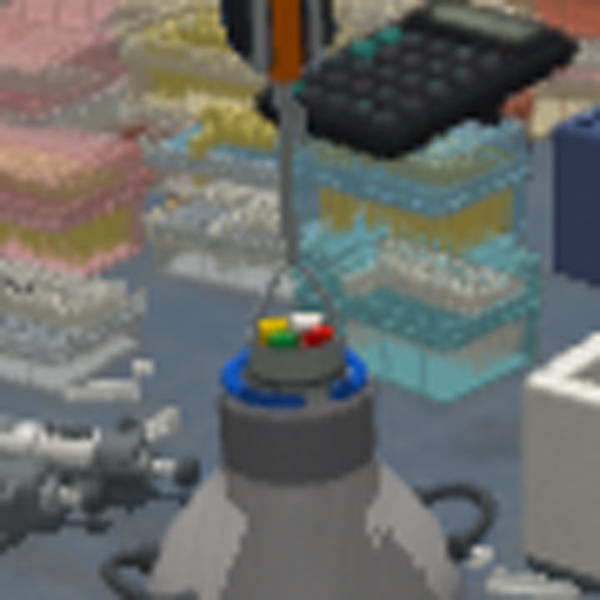

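All four caps stand clear of the rim at (260–330, 325–345). The canister top is at z≈0.193, about 21 mm above the flat, and the rod is upright. The fitted dewar position hasn't changed. One still call to confirm before handing in.

Emit:
{"method": "move_arm", "body": {"targets": [0, 0, 0, 0, 0, 0, 0, 0, 0, 0, 0, 0, 0, 0, 0, 0, 0, 0, 0, 0, 0, 0, 0, 0, 0, 0, 0, 0, 0, 0]}}

```text
time_s: 12.58
position: [0.5603, 0.0979, 0.3089]
tool_rot: [[-0.675, 0.002, 0.738], [-0.738, 0.002, -0.675], [-0.002, -1.0, 0.0]]
ft_force: [-0.2, -0.4, -1.4]
grip_width: 0.0126
```

```bash
python3 - <<'E'
from h import *
s=env.observe(); print(s["time_s"],s["position"],s["ft_force"],s["wrist_torque"],s["grip_width"],s["qvel"])
im=get_image("scene")
a=np.abs(im["pixels"].astype(int)-np.load("s9.npz")["pixels"]).max(); print("diff",a)
for z in(.285,.224): print(z,proj(im,[C[0],C[1],z]))
m=np.abs(im["pixels"].astype(int)-np.load("scene0.npz")["pixels"]).max(2)
print("timer/book/plug diff",m[240:355,365:460].max(),m[230:265,208:242].max())
s=env.observe(); print(s["ft_force"],s["wrist_torque"])
E
```

```text
12.575 [0.56026197 0.09786131 0.30887772] [-0.19432983 -0.41681434 -1.44251362] [ 0.12417771 -0.04132001  0.02820541] 0.012600324882398135 [ 0.07384309  0.05632922  0.00296276 -0.04326809 -0.10776691  0.03853936]
diff 90
0.285 [297.26691408 155.35556512]
0.224 [298.29206345 178.00668679]
timer/book/plug diff 10 9
[ 1.28341126 -0.11369816 -0.57333963] [ 0.11853758 -0.06540911 -0.03419514]
```

The side moment (about 0.13 N·m) says the canister is lightly touching the bore wall. I'll see where the pixels changed and ease it 0.7 mm toward the middle.

Emit:
{"method": "move_arm", "body": {"targets": [-0.3, 0, -0.1, 0, 0, 0, -0.3, 0, -0.1, 0, 0, 0, -0.2, 0, -0.1, 0, 0, 0, 0, 0, 0, 0, 0, 0, 0, 0, 0, 0, 0, 0]}}

```text
time_s: 13.25
position: [0.5606, 0.0986, 0.3089]
tool_rot: [[-0.675, 0.002, 0.738], [-0.738, 0.002, -0.675], [-0.002, -1.0, 0.0]]
ft_force: [-0.3, 0.2, -2.4]
grip_width: 0.0123
```

```bash
python3 - <<'E'
from h import *
s=env.observe(); print(s["time_s"],s["position"],s["ft_force"],s["wrist_torque"],s["grip_width"])
im=get_image("scene"); d=np.abs(im["pixels"].astype(int)-np.load("s9.npz")["pixels"]).max(2)
ys,xs=np.nonzero(d>25); print(list(zip(xs,ys))[:40],len(xs))
s=env.observe(); print(s["ft_force"],s["wrist_torque"])
b=(130,220,255,345); a=im["pixels"][b[0]:b[1],b[2]:b[3],::-1]
cv2.imwrite("pics/d10.png",cv2.resize(a,(600,600),interpolation=cv2.INTER_CUBIC))
E
```

```text
13.25 [0.56060039 0.09862254 0.30889694] [-0.33592769  0.23917137 -2.41249073] [ 0.00235738 -0.0343188  -0.06569498] 0.012290062038677487
[(np.int64(240), np.int64(0)), (np.int64(241), np.int64(1)), (np.int64(244), np.int64(3)), (np.int64(246), np.int64(4)), (np.int64(36), np.int64(5)), (np.int64(37), np.int64(6)), (np.int64(253), np.int64(9)), (np.int64(254), np.int64(10)), (np.int64(256), np.int64(11)), (np.int64(307), np.int64(11)), (np.int64(317), np.int64(11)), (np.int64(257), np.int64(12)), (np.int64(261), np.int64(13)), (np.int64(288), np.int64(13)), (np.int64(45), np.int64(16)), (np.int64(46), np.int64(17)), (np.int64(322), np.int64(17)), (np.int64(310), np.int64(19)), (np.int64(323), np.int64(20)), (np.int64(324), np.int64(23)), (np.int64(325), np.int64(29)), (np.int64(325), np.int64(30)), (np.int64(129), np.int64(31)), (np.int64(157), np.int64(31)), (np.int64(325), np.int64(31)), (np.int64(126), np.int64(32)), (np.int64(164), np.int64(33)), (np.int64(325), np.int64(34)), (np.int64(170), np.int64(35)), (np.int64(325), np.int64(35)), (np.int64(181), np.int64(39)), (np.int64(325), np.int64(39)), (np.int64(184), np.int64(40)), (np.int64(325), np.int64(40)), (np.int64(186), np.int64(41)), (np.int64(325), np.int64(41)), (np.int64(49), np.int64(43)), (np.int64(324), np.int64(46)), (np.int64(206), np.int64(49)), (np.int64(323), np.int64(49))] 299
[-0.17633457 -0.54935296 -1.51843467] [ 0.00452811  0.04971298 -0.03509589]
```

View pics/d10.png

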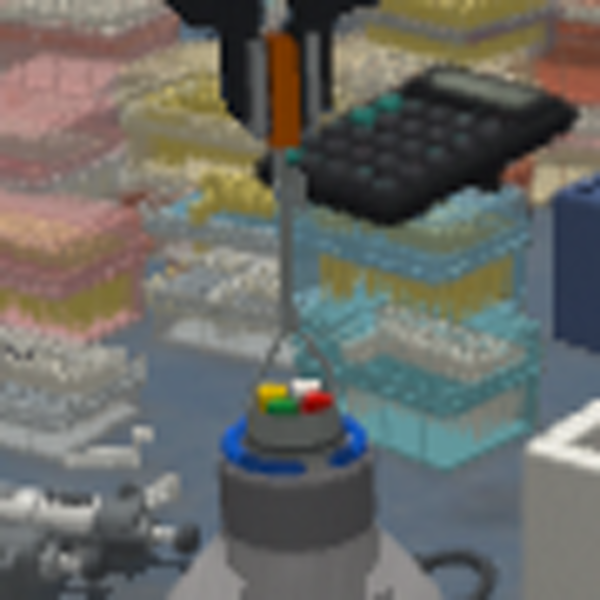

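The side moment is gone, so the canister now hangs free of the wall: upright, still and about a third out, with all four caps visible at (260–330, 385–405). The changed pixels I listed trace the arm's outline at the top of the picture. Handing in.

```bash
python3 -c "
from rig import env
print(env.close_job())"
```

```text
the job is handed in; nothing more can be done
None
```

The job is handed in, at about 13 s of the 45 s allowed. The arm is holding the canister still and upright, with about its top third out of the neck.

I gripped the orange handle across its 13 mm and lifted it along its lean until the hook cleared the rim. I then stood it upright over the middle of the neck and drew it slowly up.

**Last checks**
- **Height:** the canister top is at about z = 0.193 m, roughly 21 mm above the flat rim. All four caps are clear, and the other 41 mm or so is still in the neck.
- **Force:** the wrist carried only about 1.5–2.4 N, roughly the canister's weight, and I saw no reading above about 4 N. A light touch on the bore wall (about 0.13 N·m) showed at the end; moving 0.8 mm cleared it.
- **Dewar and other things:** the dewar's fitted position changed by less than 0.1 mm, measured just before that last small move. The neck plug, timer and lab book showed no change in the pictures.

**Where readings disagreed**
- My two estimates of the dewar's centre (neck rim and body) differed by about 1 mm, and the wall touch fits that.
- The gripper read 12.5 mm on the 13 mm grip.
- The top camera was blocked by the arm, so after the grasp I relied on the scene camera and the wrist force.

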